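Set the clipboard out for the next person

ROBOT

A 6-joint arm with a two-finger parallel gripper is mounted at the origin on the work surface. World frame = base frame: x ahead of the robot, y to its left, z up, the work surface at z = 0. Lengths are in m, angles in degrees, forces in N, time in s.
With the tool pointing down it reaches from about 0.4 to 0.825 m from the base axis. Payload 7 kg.
Tool frame: the origin (TCP) lies at the very end of the fingers, on their centre line; the grasp point (between the pads) lies 19 mm behind it; z points along the fingers, y is the line along which they close (so a half turn about z gives the same grasp; the last joint's range is limited). The gripper opens to 88 mm and grips with 3 to 60 N. Pads are 19 mm wide; open, the fingers measure 130 mm over their backs; the gripper's body (78 mm by 193 mm) begins 47 mm behind the grasp point.
Start: joints at [-60.212, 20.546, 0.682, 0, -70.136, -16.507], TCP at [0.155, -0.657, 0.227] pointing down, gripper open.
Joint ranges: [-176.03, 176.03], [-82.01, 121.73], [-58.28, 71.71], [-173.87, 95.51], [-174.79, -0.11], [-173.66, 173.66]. Speed limits (degrees/s): [136.94, 136.94, 172.46, 180, 180, 180].

INTERFACE

Orientations are given as [roll, pitch, yaw] about the fixed x, y, z axes, in that order (R = Rz(yaw) Ry(pitch) Rx(roll)).
In Python, from plant import ctrl gives the robot as it stands.
- The arm moves only by the tool carry_out, never from a script. Its argument "deltas" is a list that holds one entry, the list of rows, each a list of 5 numbers: the shift along the tool's x, y, z scaled (see below), then the turn about the tool's z scaled (see below), then the opening, from -1 (shut) to 1 (fully open). A call has 1 to 5 rows; each row is the pose to reach, as a shift and turn from the pose commanded when the call began, along the tool's axes at that moment, turning the shorter way round; what a row does not reach only later rows make up. The controller multiplies each number of a shift by 20 cm and each number of a turn by 2 pi rad. A row lasts 1/10 s, in which the tool goes at most 50 mm and 8.59 degrees, less where a joint would pass 70% of its speed; a pose out of reach is approached as far as the arm can. A call with a number of a shift or a turn outside -1 to 1 is refused whole. A call with a gripper value outside its range is refused whole. The fingers move at their own pace and stop on an object; the grip force is fixed at half the most. Time passes only in rows, so rows that repeat a pose let the fingers close. It gives the time, the measured TCP pose, the force, the opening and the grip force at its end, in the units of the state.
- ctrl.get_obs(): the state, without advancing time (a new reading comes with each control period).
- ctrl.snapshot(name): name is "side" or "top"; returns a dict with "color" (480x640x3 uint8, red, green, blue), "camera_matrix" (3x3 intrinsics, pixels), "R" (3x3) and "t" (3): a world point X has camera coordinates R X + t. Camera axes: x right, y down, z forward; pixel columns grow to the right and rows downward; lengths in m; the calibration is good to about 2 mm. A picture is of the moment at which its call begins. There is no depth.
- ctrl.close_job(): hands the job in; it is judged then, once.
Trained networks look in a picture, given as the dict that the camera call returned (one of the last four; its "shot" number tells which), for a name from the list of things; names that differ only in an ending like _2 or _b are one class to them, and where a whole thing is asked for, a point or a joint stands for the part that bears it (a point fixed in the world has none). Each returns a list of dicts, best first, with "p" (0 to 1); they miss things now and then, are a little off and sometimes report something else, mostly with a low value. They report only what shows in the picture. A call takes as long as a camera call. They do not tell look-alikes from the thing itself.
- ctrl.search_frame(picture, name): "centre" ([column, row] in pixels, amid what is visible of it).
- ctrl.silhouettes(picture, name): "mask" (480x640 bool, what is visible of it) and "centre" ([column, row] in pixels, amid what is visible of it).
- ctrl.spot_point(picture, name): "centre" ([column, row] in pixels: a listed point, or the origin of a listed thing).
The state is a dict: "clock": time; "joint_pos": joint angles; "qvel": joint speeds; "tau": joint torques, N m; "tool_pos": TCP position; "orientation": TCP orientation; "force": force on the tool from outside, world axes, zero at the start; "moment": the same for the moment, N m; "opening": finger opening in m; "gripper_force": force on a finger pad.
Only numpy, scipy, OpenCV 4.12 (cv2) and the standard library are available. Lean on these libraries where they do the work, as an engineer would, in place of code of your own. Each camera call takes 0.05 s, during which the arm holds its last target. There are 200 camera calls.

TASK

On the low wooden desk riser lies a clipboard. With the fingertips, push it along the riser until its plain end (the one without the metal clip) sticks out 4 cm past the riser's left end, as seen from the robot, and lies square to that end, so that the next person can get a thumb and finger on it. Keep it flat on the riser the whole time, never lifting it, leave the other things on the riser and desk where they are, and take the hand away at the end.

Things in the scene. Friction and masses are not known exactly. Their poses are not given: they have to be found in the camera images.
- riser: Fixed low desk riser of pale wood: top board 300 (x) by 460 (y) by 18 mm on two uprights near its ends, top surface 70 mm above the desk. Origin on the desk under its centre. x points away from the robot, y to the robot's left (turned up to 0.3 rad). The clipboard lies on the near half; the stapler, notes and tape stand along the far strip, 110 mm from the centre line.
- riser_edge (a point): Middle of the riser's left end edge, on the top surface (riser frame 0, +230, 70 mm). Its axes are the riser's: y points straight out over the edge, x runs along the edge.
- clipboard: Loose brown clipboard, 130 (x) by 200 (y) by 5 mm thick, about 0.2 kg, ordinary friction. Origin at the centre of its underside. The plain end, y = +100 mm, points to the riser's left end, skewed up to 0.2 rad; the other end, y = -100 mm, has a steel clip 90 mm wide (x), 34 mm long, its top 18 mm above the riser, 3 mm in from the board's end. It starts wholly on the riser.
- clipboard_lead (a point): Middle of the clipboard's plain end (clipboard frame 0, +100, 0 mm), on its underside.
- stapler: Loose black stapler, 36 x 130 x 45 mm high, lying along the riser's y on the riser's far strip; leave alone. Origin at the centre of its underside.
- notes: Loose block of sticky notes, 50 x 50 x 28 mm high, on the riser's far strip; leave alone. Origin at the centre of its underside.
- tape: Loose grey tape dispenser, 44 x 100 x 54 mm high, on the riser's far strip; leave alone. Origin at the centre of its underside.
- mug: Loose white mug, 82 mm across and 95 mm high, on the desk to the left; leave alone. Origin at the centre of its underside.
- pencup: Loose dark round pen cup, 80 mm across, 175 mm high with its pens, on the desk to the left; leave alone. Origin at the centre of its underside.
- calculator: Loose grey calculator, 150 x 80 x 17 mm high, flat on the desk to the right; leave alone. Origin at the centre of its underside.
Mind the look-alikes: they are no part of the job. What is meant by the clipboard is not pink, and is the smaller of those in its own colour.

How it is judged:
By the outcome, as a careful person would: the job done as asked, in the order asked, and still so for the second after the job is handed in, with the robot touching nothing.
It also fails if it takes over 35 s, if anything falls off the work surface, if the arm or the gripper's body presses on something with over 40 N, if the wrist force passes 120 N, or if a joint passes its speed limit or range.

## Working session

There is one attempt and no reset: what is moved stays moved. The work goes in short steps, Python scripts to look and compute and a tool call to move; the robot and the scene stay as the last step left them, time stands still between calls to the robot, and variables do not carry over. Pictures are saved under pics/ and viewed, at most 10 in all, crops included, and the job is handed in when it is done.

Besides the shell and the picture viewer there is one more tool, called after ">>>" by a JSON object that holds its "method" and its "body", one argument or row to a line. carry_out: Moves the arm, as the interface text tells. Its arguments: {"type":"object","properties":{"deltas":{"type":"array"}},"required":["deltas"]}

```bash
ls; mkdir -p pics
cat > h.py <<'E'
import numpy as np, cv2
from plant import ctrl
def snap(n,f=None):
    s=ctrl.snapshot(n)
    if f: cv2.imwrite('pics/'+f,s["color"][:,:,::-1])
    return s
def ray(s,uv,z):
    K,R,t=map(np.array,(s["camera_matrix"],s["R"],s["t"]))
    d=R.T@np.linalg.inv(K)@np.array([uv[0],uv[1],1.]); c=-R.T@t
    return c+d*(z-c[2])/d[2]
def proj(s,X):
    K,R,t=map(np.array,(s["camera_matrix"],s["R"],s["t"]))
    p=K@(R@np.array(X)+t); return p[:2]/p[2]
E
python3 - <<'E'
from h import *
o=ctrl.get_obs(); print(o)
for v in("top","side"):
    s=snap(v,v+"0.png"); print(v,s["shot"],(-np.array(s["R"]).T@np.array(s["t"])).round(3))
    for n,z in (("clipboard",.072),("clipboard_lead",.07),("riser_edge",.07),("riser",0),("stapler",.07),("notes",.07),("tape",.07)):
        for d in ctrl.spot_point(s,n)[:4]: print(n,round(d["p"],2),np.round(d["centre"],1),ray(s,d["centre"],z).round(4))
E
```

```text
pics
{'clock': 0.0, 'joint_pos': array([-6.02106297e+01,  2.05911490e+01,  6.33466904e-01, -2.26010794e-02,
       -7.01372822e+01, -1.65056570e+01]), 'qvel': array([ 0.07090959, -0.01347135,  0.00811661, -0.02268452,  0.01947417,
        0.02289821]), 'tau': array([-1.07249463e-03, -5.82711911e+01,  2.93049181e+01,  6.99705362e+00,
        6.82194936e-03, -1.50198166e-04]), 'tool_pos': array([ 0.15494914, -0.65645132,  0.2256158 ]), 'orientation': array([ 1.79902912e+02, -6.61236464e-03, -1.66723978e+02]), 'force': array([ 1.08622525, -0.38700959,  0.8170303 ]), 'moment': array([ 0.0462343 ,  0.03809546, -0.0124879 ]), 'gripper_force': 0.0, 'opening': 0.08756845018429137}
top 1 [ 0.406 -0.021  1.095]
clipboard 0.74 [307.3 208.8] [0.5482 0.012  0.072 ]
clipboard 0.72 [435.1 343.2] [ 0.2438 -0.2578  0.072 ]
clipboard 0.64 [219.4 327.3] [0.291  0.2142 0.072 ]
clipboard_lead 0.95 [486.1 322.8] [ 0.2845 -0.3711  0.07  ]
clipboard_lead 0.85 [231.  285.6] [0.382  0.1872 0.07  ]
clipboard_lead 0.63 [261.8 203.5] [0.564  0.1142 0.07  ]
riser_edge 0.85 [225.2 191.9] [0.5932 0.1965 0.07  ]
riser_edge 0.47 [399.5 149.3] [ 0.6763 -0.1997  0.07  ]
stapler 0.9 [265.6 145.6] [0.6962 0.1025 0.07  ]
stapler 0.4 [127.7 282.9] [0.3949 0.4198 0.07  ]
notes 0.93 [399.5 152.1] [ 0.6699 -0.1994  0.07  ]
tape 0.57 [330.3 144.6] [ 0.693  -0.0444  0.07  ]
side 2 [0.104 1.056 0.712]
clipboard 0.68 [301.9 237. ] [0.5416 0.016  0.072 ]
clipboard 0.61 [384.4 338.8] [0.262  0.3122 0.072 ]
clipboard 0.58 [444.  231.2] [ 0.2237 -0.1253  0.072 ]
clipboard 0.42 [255.1 216.7] [ 0.696  -0.0429  0.072 ]
clipboard_lead 0.91 [274.7 256.5] [0.5679 0.1166 0.07  ]
clipboard_lead 0.66 [341. 323.] [0.3506 0.2932 0.07  ]
riser_edge 0.73 [256.6 270.8] [0.5805 0.184  0.07  ]
stapler 0.8 [221.4 244. ] [0.7109 0.1069 0.07  ]
notes 0.93 [283.9 194.7] [ 0.681  -0.1944  0.07  ]
tape 0.77 [257.2 216.4] [ 0.6935 -0.0497  0.07  ]
```

View pics/top0.png

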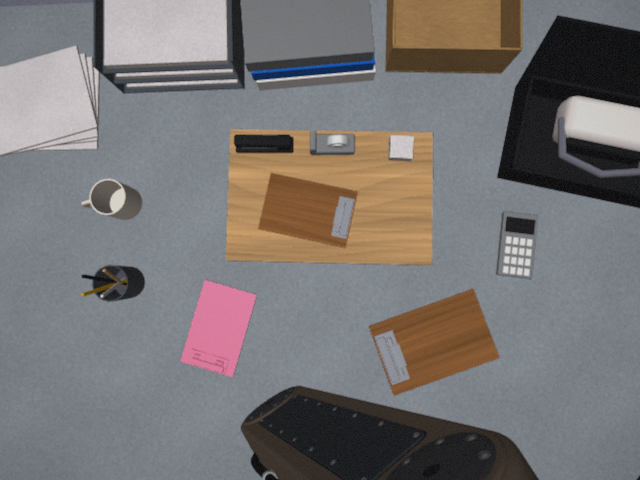

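View pics/side0.png

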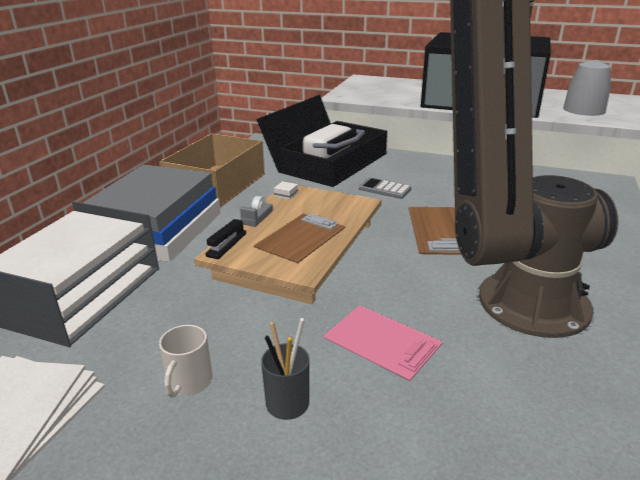

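Clipboards in the top view: brown on the riser at (308,209), a larger brown one on the desk at (434,342), and a pink one at (219,328). The one on the riser fits: it is brown, smaller than the other brown one, and its plain end at about (265,203) points left. I'll confirm it in a crop and measure.

```bash
cat >> h.py <<'E'
def rect(s,mask,z):
    c=max(cv2.findContours(mask.astype(np.uint8),cv2.RETR_EXTERNAL,cv2.CHAIN_APPROX_NONE)[0],key=cv2.contourArea)[:,0]
    P=np.array([ray(s,p,z)[:2] for p in c],np.float32)
    return cv2.minAreaRect(P)
def board(s):
    m=min(ctrl.silhouettes(s,"clipboard"),key=lambda d:np.hypot(*(ray(s,d["centre"],.075)[:2]-[.56,.05])))
    return m["mask"],rect(s,m["mask"],.075)
E
python3 - <<'E'
from h import *
s=snap("top")
m,r=board(s); print("clip",r, cv2.boxPoints(r).round(4).tolist())
for d in ctrl.silhouettes(s,"riser")[:2]:
    mm=d["mask"]; r2=rect(s,mm,.07); print("riser",d["p"],r2,cv2.boxPoints(r2).round(4).tolist())
crop=s["color"][110:280,210:450].copy()
crop=cv2.resize(crop,None,fx=3.3,fy=3.3,interpolation=cv2.INTER_CUBIC)
f=lambda r,z,col:cv2.polylines(crop,[np.int32([(proj(s,[*p,z])-[210,110]+.5)*3.3 for p in cv2.boxPoints(r)])],True,col,1)
f(r,.075,(0,255,255)); f(r2,.07,(255,0,255))
cv2.imwrite("pics/crop.png",crop[:,:,::-1])
E
```

```text
clip ((0.5475034713745117, 0.010660059750080109), (0.20115920901298523, 0.13328737020492554), 75.60443115234375) [[0.4578999876976013, -0.07020000368356705], [0.5870000123977661, -0.10329999774694443], [0.6370999813079834, 0.09149999916553497], [0.5080000162124634, 0.12470000237226486]]
riser 0.91 ((0.5767693519592285, -0.03913435339927673), (0.46034204959869385, 0.30163004994392395), 86.9727554321289) [[0.414000004529953, -0.26100000739097595], [0.7152000069618225, -0.2768999934196472], [0.7394999861717224, 0.18279999494552612], [0.4383000135421753, 0.19869999587535858]]
```

View pics/crop.png

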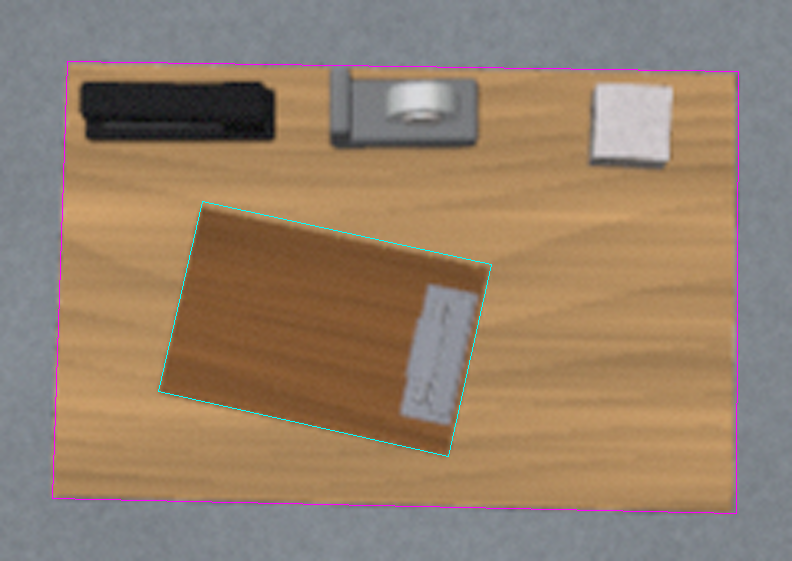

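The crop confirms it: the brown board on the riser has its plain end on the left and its steel clip on the right at (440,355) in the crop. It needs about 12 cm of travel and about +11° of turn. I'll push on the clip end with both fingertips.

>>> {"method": "carry_out", "body": {
  "deltas": [
    [[-0.16,0.15,0,-0.02,0.4],[-0.36,0.33,0,-0.04,0.4],[-0.56,0.52,0,-0.06,0.4],[-0.76,0.71,0,-0.08,0.4],[-0.9,0.84,0,-0.1,0.4]]
  ]
}}

```text
clock: 1.45
tool_pos: [0.291, -0.4524, 0.2268]
orientation: [-180.0, 0.0, -130.4]
force: [1.0, 0.1, 0.7]
opening: 0.062
gripper_force: 0.0
```

```bash
cat >> h.py <<'E'
def to(x,y,z,yaw):
    o=ctrl.get_obs(); p=o["tool_pos"]; w=np.radians(o["orientation"][2])
    d=np.array([x,y,z])-p
    X=np.array([np.cos(w),np.sin(w),0]);Y=np.array([np.sin(w),-np.cos(w),0])
    dy=(yaw-o["orientation"][2]+180)%360-180
    print(round(o["clock"],2),p.round(4),o["orientation"].round(2),o["force"].round(1),round(o["opening"],3),"delta",(np.array([d@X,d@Y,-d[2]])/.2).round(4),"turn",round(-dy/360,4))
E
python3 -c "
from h import *
to(.5138,-.1207,.22,-104.4)"
```

```text
1.45 [ 0.291  -0.4524  0.2268] [-179.97    0.   -130.44] [1.  0.1 0.7] 0.062 delta [-1.985   0.2281  0.0338] turn -0.0723
```

>>> {"method": "carry_out", "body": {
  "deltas": [
    [[-0.2,0.02,0,-0.02,0.4],[-0.4,0.05,0,-0.04,0.4],[-0.6,0.07,0,-0.06,0.4],[-0.8,0.09,0.0,-0.07,0.4],[-1.0,0.11,0.0,-0.0723,0.4]]
  ]
}}

```text
clock: 1.95
tool_pos: [0.4049, -0.2866, 0.227]
orientation: [-179.9, -0.0, -104.5]
force: [0.9, -1.1, -0.6]
opening: 0.0613
gripper_force: 0.0
```

```bash
python3 -c "
from h import *
to(.5138,-.1207,.12,-104.4)"
```

```text
1.95 [ 0.4049 -0.2866  0.227 ] [-179.95   -0.   -104.54] [ 0.9 -1.1 -0.6] 0.061 delta [-0.9398 -0.3187  0.535 ] turn -0.0004
```

>>> {"method": "carry_out", "body": {
  "deltas": [
    [[-0.22,-0.08,0.0,0,0.4],[-0.46,-0.16,0.1,0,0.4],[-0.7,-0.24,0.25,0,0.4],[-0.92,-0.31,0.4,0,0.4],[-0.94,-0.32,0.53,0,0.4]]
  ]
}}

```text
clock: 2.45
tool_pos: [0.5165, -0.1199, 0.1211]
orientation: [-179.8, 0.1, -104.5]
force: [0.7, -0.5, 0.0]
opening: 0.0615
gripper_force: 0.0
```

```bash
python3 -c "
from h import *
to(.5138,-.1207,.0735,-104.4)"
```

```text
2.45 [ 0.5165 -0.1199  0.1211] [-1.7976e+02  7.0000e-02 -1.0454e+02] [ 0.7 -0.5  0. ] 0.061 delta [0.0075 0.0122 0.2379] turn -0.0004
```

>>> {"method": "carry_out", "body": {
  "deltas": [
    [[0,0.01,0.1,0,0.4],[0,0.01,0.18,0,0.4],[0,0.01,0.22,0,0.4],[0,0.01,0.232,0,0.4],[0,0.01,0.236,0,0.4]]
  ]
}}

```text
clock: 2.95
tool_pos: [0.5122, -0.1222, 0.0738]
orientation: [-180.0, 0.0, -104.7]
force: [-0.4, -0.3, 0.8]
opening: 0.0614
gripper_force: 0.0
```

```bash
python3 -c "
from h import *
to(.5138,-.1207,.0725,-104.4)
s=snap('side','side1.png')
cv2.imwrite('pics/s1c.png',cv2.resize(s['color'][160:300,190:400,::-1],None,fx=3.5,fy=3.5,interpolation=2))"
```

```text
2.95 [ 0.5122 -0.1222  0.0738] [-1.7996e+02  1.0000e-02 -1.0470e+02] [-0.4 -0.3  0.8] 0.061 delta [-0.0092 -0.0061  0.0065] turn -0.0008
```

View pics/s1c.png

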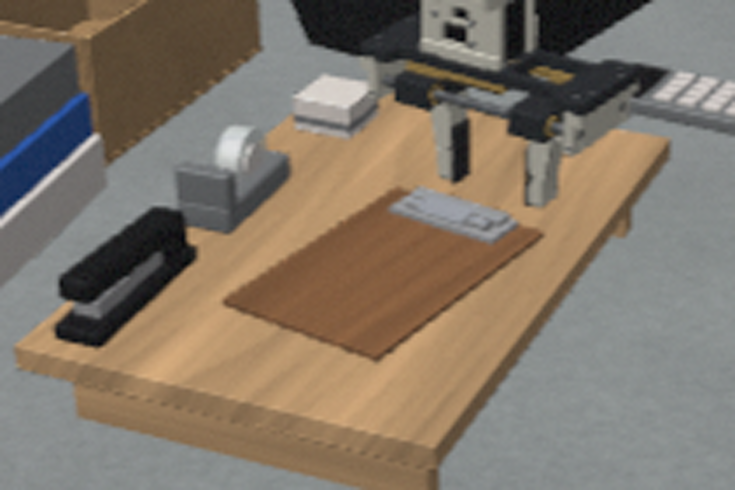

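The crop shows the two fingertips just behind the clip end, at about (455,175) and (540,200), lined up with it and clear of everything. Next I'll work out the pushing arc.

```bash
cat > arc.py <<'E'
from h import *
psi_r=-3.03; C0=np.array([.5475,.0107]); p0=-14.4; L=.1095; S=.104
def pose(s):  # TCP x,y,yaw for board travel s
    n=200; c=C0.copy(); psi=p0
    f=lambda u:p0+(psi_r-p0)*np.clip(u/S,0,1)
    for i in range(n):
        a=np.radians(f((i+.5)*s/n)); c=c+np.array([-np.sin(a),np.cos(a)])*s/n
    a=np.radians(f(s)); b=np.array([-np.sin(a),np.cos(a)])
    return *(c-L*b),f(s)-90
E
python3 - <<'E'
from arc import *
for s in (-.012,-.004,0,.01,.02,.03,.04,.05,.06,.07,.08,.09,.1,.11):
    x,y,w=pose(s); print(s,round(w,2),end=' '); to(x,y,.0727,w)
E
```

```text
-0.012 -104.4 3.0 [ 0.5123 -0.1222  0.074 ] [-1.7994e+02  2.0000e-02 -1.0470e+02] [-0.2  0.4  0.1] 0.061 delta [-0.0798 -0.0051  0.0064] turn -0.0008
-0.004 -104.4 3.0 [ 0.5123 -0.1222  0.074 ] [-1.7994e+02  2.0000e-02 -1.0470e+02] [-0.2  0.4  0.1] 0.061 delta [-0.1198 -0.0049  0.0064] turn -0.0008
0 -104.4 3.0 [ 0.5123 -0.1222  0.074 ] [-1.7994e+02  2.0000e-02 -1.0470e+02] [-0.2  0.4  0.1] 0.061 delta [-0.1398 -0.0048  0.0064] turn -0.0008
0.01 -103.31 3.0 [ 0.5123 -0.1222  0.074 ] [-1.7994e+02  2.0000e-02 -1.0470e+02] [-0.2  0.4  0.1] 0.061 delta [-0.1899 -0.0145  0.0064] turn -0.0039
0.02 -102.21 3.0 [ 0.5123 -0.1222  0.074 ] [-1.7994e+02  2.0000e-02 -1.0470e+02] [-0.2  0.4  0.1] 0.061 delta [-0.2402 -0.0232  0.0064] turn -0.0069
0.03 -101.12 3.0 [ 0.5123 -0.1222  0.074 ] [-1.7994e+02  2.0000e-02 -1.0470e+02] [-0.2  0.4  0.1] 0.061 delta [-0.2907 -0.031   0.0064] turn -0.01
0.04 -100.03 3.0 [ 0.5123 -0.1222  0.074 ] [-1.7994e+02  2.0000e-02 -1.0470e+02] [-0.2  0.4  0.1] 0.061 delta [-0.3413 -0.0378  0.0064] turn -0.013
0.05 -98.93 3.0 [ 0.5123 -0.1222  0.074 ] [-1.7994e+02  2.0000
[... 271 characters left out ...]
4 ] [-1.7994e+02  2.0000e-02 -1.0470e+02] [-0.2  0.4  0.1] 0.061 delta [-0.4939 -0.0524  0.0064] turn -0.0221
0.08 -95.65 3.0 [ 0.5123 -0.1222  0.074 ] [-1.7994e+02  2.0000e-02 -1.0470e+02] [-0.2  0.4  0.1] 0.061 delta [-0.5449 -0.0554  0.0064] turn -0.0251
0.09 -94.56 3.0 [ 0.5123 -0.1222  0.074 ] [-1.7994e+02  2.0000e-02 -1.0470e+02] [-0.2  0.4  0.1] 0.061 delta [-0.5959 -0.0573  0.0064] turn -0.0282
0.1 -93.47 3.0 [ 0.5123 -0.1222  0.074 ] [-1.7994e+02  2.0000e-02 -1.0470e+02] [-0.2  0.4  0.1] 0.061 delta [-0.647  -0.0583  0.0064] turn -0.0312
0.11 -93.03 3.0 [ 0.5123 -0.1222  0.074 ] [-1.7994e+02  2.0000e-02 -1.0470e+02] [-0.2  0.4  0.1] 0.061 delta [-0.6968 -0.0524  0.0064] turn -0.0324
```

>>> {"method": "carry_out", "body": {
  "deltas": [
    [[-0.06,-0.005,0.006,-0.001,0.4],[-0.11,-0.005,0.006,-0.001,0.4],[-0.15,-0.007,0.006,-0.001,0.4],[-0.19,-0.0145,0.006,-0.004,0.4],[-0.24,-0.023,0.006,-0.007,0.4]]
  ]
}}

```text
clock: 3.5
tool_pos: [0.5288, -0.0762, 0.0726]
orientation: [-180.0, -0.0, -102.0]
force: [-1.2, -3.1, 4.4]
opening: 0.0611
gripper_force: 2.1
```

Run:
```python
from arc import *
for s in (.02,.03,.04,.05,.06,.07):
    x,y,w=pose(s); print(s,round(w,2),end=' '); to(x,y,.0727,w)
s=snap("top"); print(board(s)[1])
```

```text
0.02 -102.21 3.5 [ 0.5288 -0.0762  0.0726] [-1.7997e+02 -1.0000e-02 -1.0205e+02] [-1.2 -3.1  4.4] 0.061 delta [ 0.0032 -0.0014 -0.0005] turn 0.0005
0.03 -101.12 3.5 [ 0.5288 -0.0762  0.0726] [-1.7997e+02 -1.0000e-02 -1.0205e+02] [-1.2 -3.1  4.4] 0.061 delta [-0.0469 -0.0115 -0.0005] turn -0.0026
0.04 -100.03 3.5 [ 0.5288 -0.0762  0.0726] [-1.7997e+02 -1.0000e-02 -1.0205e+02] [-1.2 -3.1  4.4] 0.061 delta [-0.0971 -0.0206 -0.0005] turn -0.0056
0.05 -98.93 3.5 [ 0.5288 -0.0762  0.0726] [-1.7997e+02 -1.0000e-02 -1.0205e+02] [-1.2 -3.1  4.4] 0.061 delta [-0.1476 -0.0288 -0.0005] turn -0.0087
0.06 -97.84 3.5 [ 0.5288 -0.0762  0.0726] [-1.7997e+02 -1.0000e-02 -1.0205e+02] [-1.2 -3.1  4.4] 0.061 delta [-0.1981 -0.0361 -0.0005] turn -0.0117
0.07 -96.75 3.5 [ 0.5288 -0.0762  0.0726] [-1.7997e+02 -1.0000e-02 -1.0205e+02] [-1.2 -3.1  4.4] 0.061 delta [-0.2488 -0.0423 -0.0005] turn -0.0147
((0.4865776300430298, 0.004377305507659912), (0.03193296864628792, 0.07551047950983047), 9.470723152160645)
```

Run:
```python
from h import *
s=snap("side"); t=snap("top"); o=ctrl.get_obs(); print(o["force"],o["gripper_force"])
a=cv2.resize(s['color'][160:300,190:390,::-1],(780,300) if 0 else (400,280),interpolation=2)
b=cv2.resize(t['color'][110:278,210:450,::-1],(400,280),interpolation=2)
cv2.imwrite('pics/m2.png',np.hstack([a,b]))
```

```text
[-0.33079318 -0.28348622 -0.28701982] 0.0
```

View pics/m2.png

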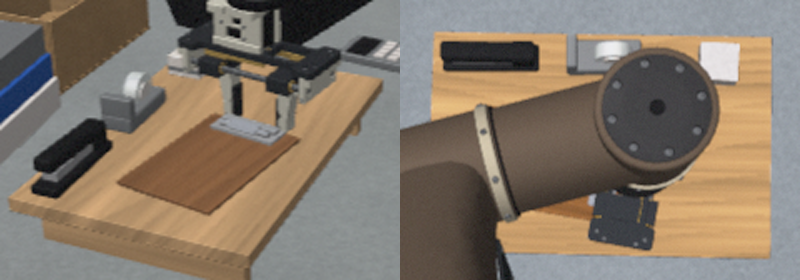

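The side half shows the fingertips against the clip end at about (235,110) and (285,130), with the board flat. The arm blocks the top view. Continuing the arc.

>>> {"method": "carry_out", "body": {
  "deltas": [
    [[-0.047,-0.011,0,-0.0026,0.4],[-0.097,-0.02,0,-0.0056,0.4],[-0.147,-0.029,0,-0.0087,0.4],[-0.198,-0.036,0,-0.0117,0.4],[-0.248,-0.042,0,-0.0147,0.4]]
  ]
}}

```text
clock: 4.2
tool_pos: [0.5474, -0.029, 0.0721]
orientation: [180.0, -0.0, -96.8]
force: [-0.8, -0.9, -0.9]
opening: 0.0615
gripper_force: 0.4
```

Run:
```python
from arc import *
for s in (.07,.08,.09,.1,.107,.11):
    x,y,w=pose(s); print(s,round(w,2),end=' '); to(x,y,.0727,w)
```

```text
0.07 -96.75 4.2 [ 0.5474 -0.029   0.0721] [179.99  -0.   -96.78] [-0.8 -0.9 -0.9] 0.062 delta [ 0.0012 -0.0005 -0.0032] turn -0.0001
0.08 -95.65 4.2 [ 0.5474 -0.029   0.0721] [179.99  -0.   -96.78] [-0.8 -0.9 -0.9] 0.062 delta [-0.0489 -0.0105 -0.0032] turn -0.0031
0.09 -94.56 4.2 [ 0.5474 -0.029   0.0721] [179.99  -0.   -96.78] [-0.8 -0.9 -0.9] 0.062 delta [-0.0992 -0.0195 -0.0032] turn -0.0062
0.1 -93.47 4.2 [ 0.5474 -0.029   0.0721] [179.99  -0.   -96.78] [-0.8 -0.9 -0.9] 0.062 delta [-0.1496 -0.0275 -0.0032] turn -0.0092
0.107 -93.03 4.2 [ 0.5474 -0.029   0.0721] [179.99  -0.   -96.78] [-0.8 -0.9 -0.9] 0.062 delta [-0.1848 -0.0295 -0.0032] turn -0.0104
0.11 -93.03 4.2 [ 0.5474 -0.029   0.0721] [179.99  -0.   -96.78] [-0.8 -0.9 -0.9] 0.062 delta [-0.1998 -0.0285 -0.0032] turn -0.0104
```

>>> {"method": "carry_out", "body": {
  "deltas": [
    [[-0.045,-0.01,0,-0.0031,0.4],[-0.095,-0.0195,0,-0.0062,0.4],[-0.145,-0.0275,0,-0.0092,0.4],[-0.18,-0.0295,0,-0.0104,0.4],[-0.19,-0.029,0,-0.0104,0.4]]
  ]
}}

```text
clock: 4.7
tool_pos: [0.5576, 0.0079, 0.0722]
orientation: [-180.0, 0.0, -93.1]
force: [-0.2, -0.5, 0.6]
opening: 0.0611
gripper_force: 0.5
```

Run:
```python
from arc import *
x,y,w=pose(.122); print(w); to(x,y,.0727,w)
s=snap("side")
ds=ctrl.silhouettes(s,"clipboard"); 
for d in ds: print(d["p"],d["centre"],cv2.boxPoints(rect(s,d["mask"],.075)).round(4).tolist())
for n in("clipboard_lead","riser_edge"):
    for d in ctrl.spot_point(s,n)[:2]: print(n,d["p"],ray(s,d["centre"],.07))
im=s["color"].copy()
cv2.imwrite('pics/s3.png',cv2.resize(im[170:320,190:390,::-1],(800,600),interpolation=2))
```

```text
-93.03
4.7 [0.5576 0.0079 0.0722] [-179.99    0.    -93.08] [-0.2 -0.5  0.6] 0.061 delta [-0.0705 -0.0002 -0.0027] turn -0.0001
0.78 [388.0, 340.7] [[0.15950000286102295, 0.2865999937057495], [0.33340001106262207, 0.23149999976158142], [0.3702000081539154, 0.34790000319480896], [0.1964000016450882, 0.40299999713897705]]
0.72 [274.9, 257.8] [[0.4894999861717224, 0.01269999984651804], [0.621399998664856, 0.005799999926239252], [0.6327999830245972, 0.2224999964237213], [0.5008999705314636, 0.22939999401569366]]
0.63 [445.5, 232.2] [[0.11230000108480453, -0.044199999421834946], [0.18719999492168427, -0.27230000495910645], [0.3337000012397766, -0.22419999539852142], [0.25870001316070557, 0.0038999998942017555]]
clipboard_lead 0.98 [0.35246826 0.28334395 0.07      ]
clipboard_lead 0.95 [0.5671384  0.21937258 0.07      ]
riser_edge 0.8 [0.58870896 0.18893052 0.07      ]
```

View pics/s3.png

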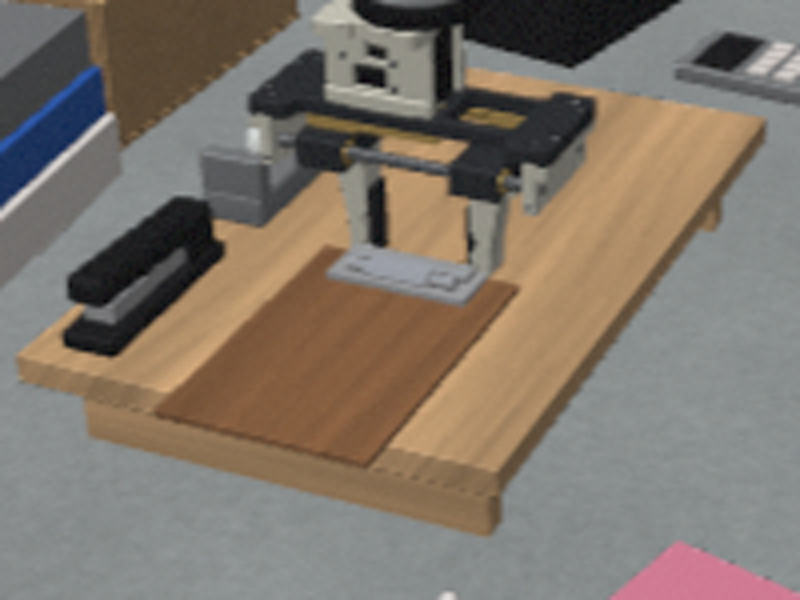

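The board's plain end now overhangs by about 26 mm, with its edge running (160,412)–(370,465), about parallel to the riser end. I'll push another 10 mm slowly, then back off and measure from above.

>>> {"method": "carry_out", "body": {
  "deltas": [
    [[-0.02,0,0,0,0.4],[-0.04,0,0,0,0.4],[-0.05,0,0,0,0.4],[-0.05,0,0,0,0.4],[0.1,0,0,0,0.4]]
  ]
}}

```text
clock: 5.4
tool_pos: [0.5572, -0.0111, 0.0724]
orientation: [-179.9, 0.0, -93.0]
force: [0.6, -0.5, -0.0]
opening: 0.0611
gripper_force: 0.0
```

>>> {"method": "carry_out", "body": {
  "deltas": [
    [[0.1,0,-0.02,0,0.4],[0.3,0,-0.1,0,0.4],[0.5,0,-0.3,0,0.4],[0.7,0,-0.5,0,0.4],[0.9,0,-0.6,0,0.4]]
  ]
}}

```text
clock: 5.9
tool_pos: [0.5474, -0.1875, 0.1911]
orientation: [-179.8, -0.0, -93.1]
force: [1.9, 0.5, 0.2]
opening: 0.0614
gripper_force: 0.0
```

```bash
cat > meas.py <<'E'
from h import *
def go(f):
    o=ctrl.get_obs(); print(o["clock"],o["tool_pos"])
    s=snap("top",f)
    m,r=board(s); print("clip",np.round(r[0],4),np.round(r[1],4),r[2]); P=cv2.boxPoints(r)
    d=ctrl.silhouettes(s,"riser")[0]["mask"]; r2=rect(s,d|m,.07); print("riser",r2)
    c=np.array([.5768,-.0391]); a=np.radians(-3.03); X=np.array([np.cos(a),np.sin(a)]); Y=np.array([-X[1],X[0]])
    print("clip corners in riser frame",[( (p-c)@X,(p-c)@Y) for p in P.astype(float).round(4)])
    im=cv2.resize(s["color"][110:278,180:420,::-1],None,fx=3.3,fy=3.3,interpolation=2)
    cv2.polylines(im,[np.int32([(proj(s,[*p,.075])-[180,110]+.5)*3.3 for p in P])],True,(255,255,0),1)
    cv2.imwrite("pics/c_"+f,im)
E
python3 -c "
from meas import *
go('t4.png')"
```

```text
5.9 [ 0.54738288 -0.18745881  0.19112797]
clip [0.568  0.1777] [0.0992 0.1292] 88.12187194824219
riser ((0.5028915405273438, -0.16470523178577423), (0.20356084406375885, 0.16898909211158752), 86.9083023071289)
clip corners in riser frame [(np.float64(-0.08374957525603928), np.float64(0.1652040515375849)), (np.float64(0.04529737504621945), np.float64(0.16772885206165974)), (np.float64(0.043349165668670794), np.float64(0.26696460408793926)), (np.float64(-0.08579235895004557), np.float64(0.2643346574813574))]
```

View pics/c_t4.png

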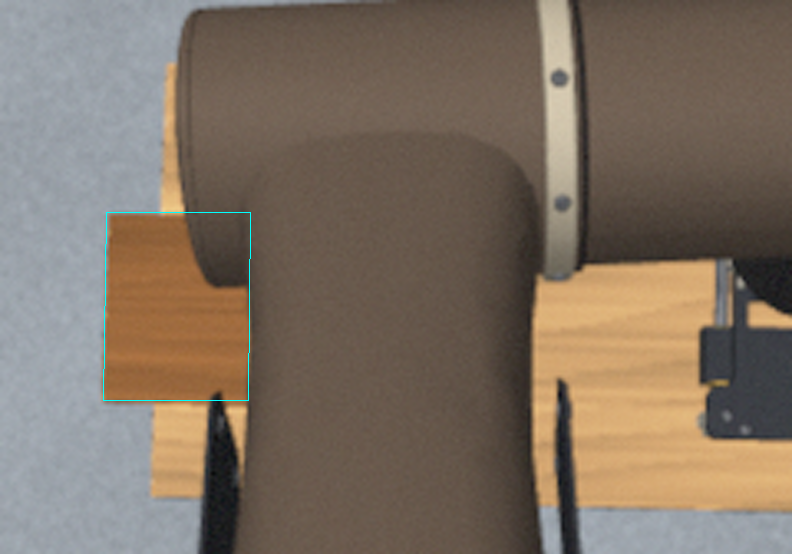

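The lead edge shows at image x≈105, and the arm still hides part of the board. I'll move further right for a clear view.

>>> {"method": "carry_out", "body": {
  "deltas": [
    [[0.2,0,0,0,0.4],[0.4,0,0,0,0.4],[0.6,0,0,0,0.4],[0.8,0,0,0,0.4],[1.0,0,0,0,0.4]]
  ]
}}

```text
clock: 6.55
tool_pos: [0.5357, -0.3864, 0.1873]
orientation: [179.9, 0.0, -93.1]
force: [0.6, -0.5, -0.8]
opening: 0.0613
gripper_force: 0.0
```

```bash
python3 -c "
from meas import *
go('t5.png')"
```

```text
6.55 [ 0.53572144 -0.38639267  0.18727127]
clip [0.5647 0.1265] [0.1996 0.1298] 86.9559097290039
riser ((0.5793136358261108, -0.01097099483013153), (0.4748958945274353, 0.30152395367622375), 86.57425689697266)
clip corners in riser frame [(np.float64(-0.08574820091056169), np.float64(0.064858122394978)), (np.float64(0.044035343547232195), np.float64(0.06481827303066039)), (np.float64(0.04408047394118135), np.float64(0.26449981439902914)), (np.float64(-0.08570307051661258), np.float64(0.2645396637633467))]
```

View pics/c_t5.png

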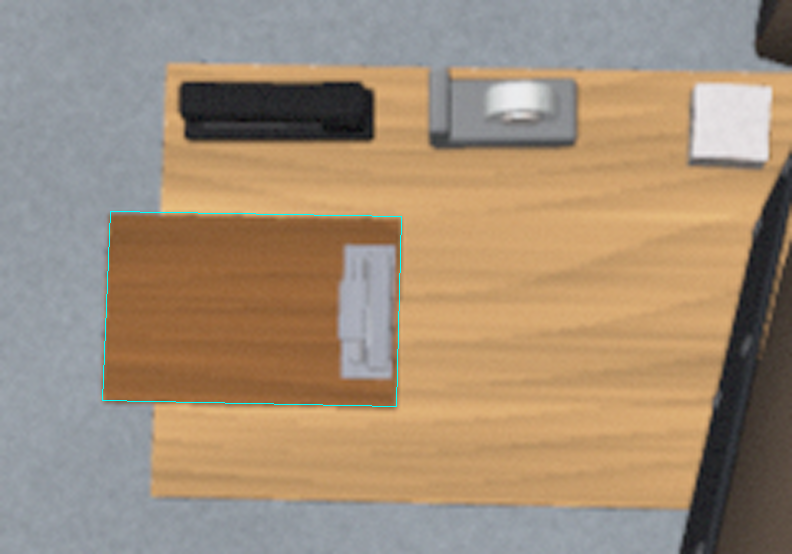

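Clear view: the board is square to the riser (86.96° against 86.97°) and overhangs 34.5 mm, so it needs 5.5 mm more. The other things are unmoved. I'll go back for a last short push.

```bash
python3 -c "
from h import *
to(.5565,-.020,.12,-93.03)"
```

```text
6.7 [ 0.5351 -0.3871  0.1865] [ 1.7987e+02  6.0000e-02 -9.3280e+01] [-0.8  0.6 -0.3] 0.061 delta [-1.8385e+00 -1.7000e-03  3.3230e-01] turn -0.0007
```

>>> {"method": "carry_out", "body": {
  "deltas": [
    [[-0.2,0,0,0,0.4],[-0.4,0,0,0,0.4],[-0.6,0,0,0,0.4],[-0.8,0,0,0,0.4],[-1.0,0,0,0,0.4]]
  ]
}}

```text
clock: 7.2
tool_pos: [0.5463, -0.1833, 0.1879]
orientation: [180.0, 0.0, -93.1]
force: [1.4, 0.3, -0.2]
opening: 0.0613
gripper_force: 0.0
```

>>> {"method": "carry_out", "body": {
  "deltas": [
    [[-0.2,0,0.05,0,0.4],[-0.4,0,0.1,0,0.4],[-0.6,0,0.2,0,0.4],[-0.8,0,0.3,0,0.4],[-0.82,0,0.33,0,0.4]]
  ]
}}

```text
clock: 7.7
tool_pos: [0.5541, -0.018, 0.1201]
orientation: [179.8, 0.0, -92.9]
force: [-0.2, -0.0, -0.2]
opening: 0.0616
gripper_force: 0.0
```

```bash
python3 -c "
from h import *
to(.5565,-.015,.0726,-93.03)"
```

```text
7.7 [ 0.5541 -0.018   0.1201] [179.84   0.   -92.88] [-0.2 -0.  -0.2] 0.062 delta [-0.0154 -0.0111  0.2376] turn 0.0004
```

>>> {"method": "carry_out", "body": {
  "deltas": [
    [[0,-0.01,0.1,0,0.4],[0,-0.01,0.18,0,0.4],[0,-0.01,0.22,0,0.4],[0,-0.01,0.237,0,0.4],[0,-0.01,0.237,0,0.4]]
  ]
}}

```text
clock: 8.2
tool_pos: [0.5575, -0.0226, 0.0749]
orientation: [180.0, -0.0, -93.1]
force: [-0.4, 0.7, 0.0]
opening: 0.0616
gripper_force: 0.0
```

```bash
python3 -c "
from h import *
to(.5584,.0233,.0726,-93.03)"
```

```text
8.2 [ 0.5575 -0.0226  0.0749] [ 1.7997e+02 -1.0000e-02 -9.3120e+01] [-0.4  0.7  0. ] 0.062 delta [-0.2294  0.0082  0.0115] turn -0.0003
```

>>> {"method": "carry_out", "body": {
  "deltas": [
    [[-0.05,0.005,0.006,0,0.4],[-0.1,0.005,0.008,0,0.4],[-0.14,0.005,0.008,0,0.4],[-0.16,0.005,0.008,0,0.4],[-0.16,0.005,0.008,0,0.4]]
  ]
}}

```text
clock: 8.7
tool_pos: [0.5587, 0.0101, 0.0736]
orientation: [-180.0, 0.0, -93.1]
force: [-0.3, -0.5, -1.1]
opening: 0.0612
gripper_force: 0.0
```

```bash
python3 -c "
from h import *
P=[]
for i in range(6):
    ctrl.snapshot('side'); o=ctrl.get_obs(); P.append([*o['tool_pos'],o['orientation'][2]])
print(np.mean(P,0).round(4),np.std(P,0).round(4))
to(.5584,.0233,.0726,-93.03)"
```

```text
[ 5.58500e-01  9.30000e-03  7.34000e-02 -9.31306e+01] [0.     0.0002 0.0001 0.0235]
9.0 [0.5585 0.009  0.0734] [180.    -0.   -93.16] [-0.3 -0.5  0. ] 0.062 delta [-0.0711  0.0043  0.004 ] turn -0.0004
```

>>> {"method": "carry_out", "body": {
  "deltas": [
    [[-0.025,0,0.003,0,0.4],[-0.045,0,0.003,0,0.4],[-0.06,0,0.003,0,0.4],[-0.07,0,0.003,0,0.4],[-0.07,0,0.003,0,0.4]]
  ]
}}

```text
clock: 9.5
tool_pos: [0.5593, 0.0236, 0.0728]
orientation: [-180.0, 0.0, -93.1]
force: [1.0, -0.0, 0.3]
opening: 0.0615
gripper_force: 0.1
```

>>> {"method": "carry_out", "body": {
  "deltas": [
    [[0.05,0,0,0,0.4],[0.2,0,-0.02,0,0.4],[0.4,0,-0.2,0,0.4],[0.6,0,-0.4,0,0.4],[0.8,0,-0.6,0,0.4]]
  ]
}}

```text
clock: 10.0
tool_pos: [0.5504, -0.1264, 0.182]
orientation: [180.0, -0.0, -93.1]
force: [1.9, 0.4, 0.3]
opening: 0.0613
gripper_force: 0.0
```

>>> {"method": "carry_out", "body": {
  "deltas": [
    [[0.2,0,0,0,0.4],[0.4,0,0,0,0.4],[0.6,0,0,0,0.4],[0.8,0,0,0,0.4],[1.0,0,0,0,0.4]]
  ]
}}

```text
clock: 10.5
tool_pos: [0.5395, -0.3264, 0.1809]
orientation: [-180.0, 0.0, -93.2]
force: [0.9, 0.7, 0.0]
opening: 0.0612
gripper_force: 0.0
```

>>> {"method": "carry_out", "body": {
  "deltas": [
    [[0.2,0,0,0,0.4],[0.2,0,0,0,0.4]]
  ]
}}

```text
clock: 10.7
tool_pos: [0.5366, -0.3687, 0.18]
orientation: [179.9, -0.0, -93.4]
force: [0.7, 0.7, -1.1]
opening: 0.0615
gripper_force: 0.0
```

```bash
python3 -c "
from meas import *
go('t6.png')"
```

```text
10.7 [ 0.53660124 -0.36873931  0.18004019]
clip [0.5653 0.133 ] [0.2022 0.1297] 87.16963195800781
riser ((0.5805776715278625, 0.018402859568595886), (0.43240395188331604, 0.29996657371520996), 86.85977172851562)
clip corners in riser frame [(np.float64(-0.08511375326645389), np.float64(0.06989870531631619)), (np.float64(0.044543501576734375), np.float64(0.07035287106638552)), (np.float64(0.043852037815148306), np.float64(0.27259906232314673)), (np.float64(-0.08580521702804), np.float64(0.27214489657307733))]
```

View pics/c_t6.png

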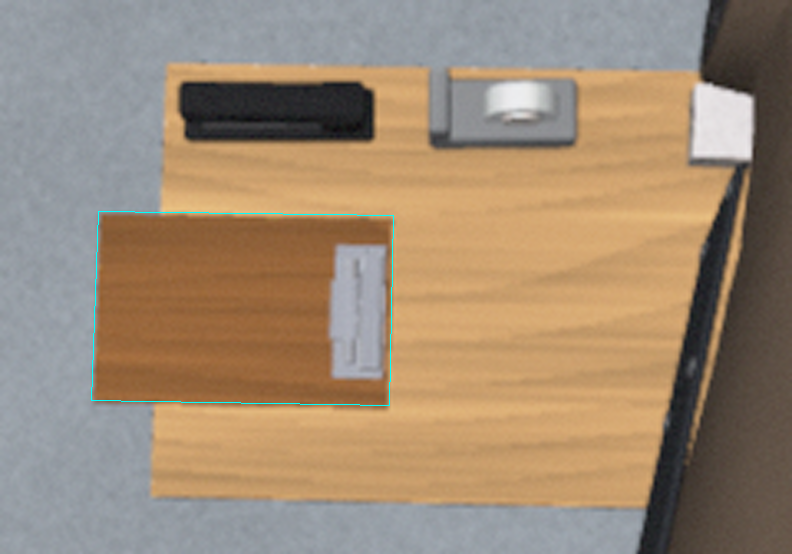

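The final picture shows the plain end at image x≈95, about 40–41 mm past the riser edge and square to within 0.2°. The stapler, tape and notes have not moved, and the hand is clear. Handing in.

```bash
python3 -c "
from plant import ctrl
print(ctrl.close_job())"
```

```text
the job is handed in; nothing more can be done
None
```

The clipboard's plain end now sticks out about 4 cm past the riser's left end (measured 40–41 mm) and lies square to it within about 0.2°; the hand is clear, and I handed the job in at about 11 s of the 35 s allowed.

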